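# Set out and lock the brace of a ship-bottle stand

### The job

Swing the brass brace of the bottle stand out until it clicks home at its end detent, then lock it: take the yellow slotted key, turn the blue-tanged captive screw on the brace's hinge clockwise to its stop with it, and stand the key upright back on its dark wooden coaster. Turn the screw only with the key, and leave the glass bottle, hull, vial, canister and anchor undisturbed.

Things in the scene. Friction and masses are not known exactly. Their poses are not given: they have to be found in the camera images.
- stand: Fixed wooden stand carrying a glass bottle. Origin: on the brace's vertical hinge axis, at desk level. In its frame the wooden base (12 mm thick) covers x 30 to 160 mm, y -80 to 160 mm; a brass disc of radius 58 mm, 11 mm high, lies round the origin. The folded brace points along its +y, the brace at its end detent along its -x.
- leg (a joint): Angle of the brass brace about the stand's vertical hinge axis, rad, counterclockwise from above: 0 folded (along the stand's +y), 1.571 fully out at the end stop (along the stand's -x). Starts between 0 and 0.2. An over-centre spring resists (up to 2.5 N at the post) and swings the brace back if let go before about 1.35; past 1.4 it snaps the brace home to 1.571 and holds it there.
- leg_post (a point): Point on the axis of the upright round steel post on the brace's end, 120 mm from the hinge axis, by which it is swung. Post: 14 mm diameter, from 30 to 80 mm above the desk; the point is at 60 mm. The brace is a bar 16 mm wide, top 30 mm above the desk; its hub has radius 20 mm, top at 40 mm.
- screw (a joint): Angle of the captive screw on the hinge axis, rad, growing clockwise from above: starts between 0 and 0.25, tight at its stop at 1.3. It turns stiffly (about 0.06 N m).
- tang: Blue tang, the screw's head: an upright bar along its own x, 24 mm long, 5 mm thick (3 mm at its top), 9 mm high. Origin at the centre of its underside, on the hinge axis, 45 mm above the desk, on a flat steel disc of radius 17 mm. It turns with the screw.
- key: Loose slotted key, 120 g, 70 mm tall, standing upright. Origin: centre of its underside; z up. Brass foot 30 mm (x) by 29 mm (y), 23 mm high, with a slot along its x right through its underside, 9 mm wide and 13 mm deep. Above it, from 23 to 70 mm, a yellow flat grip, 36 mm along x, 14 mm thick along y, to be pinched across y. A half turn about z makes no difference.
- coaster: Fixed dark round wooden coaster, radius 45 mm, 6 mm thick, on which the key stands at the start. Origin: centre of its underside, on the desk.
- bottle: Glass bottle lying along y on the stand, fixed; origin on its axis, 62 mm above the desk; radius 36 mm for y -105 to 45 mm, then a neck to y 112 mm. Its front is 59 mm behind the hinge axis. Not to be struck.
- hull: Bystander: loose red hull, 110 mm long (x), 28 mm wide, 28 mm high. Origin: centre of its underside.
- vial: Bystander: glass vial of 14 mm diameter held upright on a brass base of 56 mm diameter, 107 mm tall. Origin: centre of its underside.
- canister: Bystander: aluminium canister, 56 mm diameter, 82 mm tall. Origin: centre of its underside.
- anchor: Bystander: dark pewter anchor lying flat, about 60 by 40 mm, 10 mm thick. Origin: centre of its underside.

How it is judged:
By the outcome, as a careful person would: the job done as asked, in the order asked, and still so for the second after the job is handed in, with the robot touching nothing.
It also fails if it takes over 58 s, if anything falls off the work surface, if the arm or the gripper's body presses on something with over 40 N, if the wrist force passes 120 N, or if a joint passes its speed limit or range.

### The arm

A 7-joint arm with a two-finger parallel gripper is mounted at the origin on the work surface. World frame = base frame: x ahead of the robot, y to its left, z up, the work surface at z = 0. Lengths are in mm, angles in rad, forces in N, time in s.
With the tool pointing down it reaches from about 425 to 1025 mm from the base axis. Payload 9.4 kg.
Tool frame: the origin (TCP) lies midway between the tips of the shut fingers; the grasp point (between the pads) lies 19 mm behind it; z points along the fingers, y is the direction in which the jaws open and shut (so a half turn about z gives the same grasp; the last joint's range is limited). The gripper opens to 85 mm and grips with 20 to 120 N. Pads are 22 mm wide; open, the fingers measure 114 mm over their backs; the gripper's body (76 mm by 85 mm) begins 54 mm behind the grasp point. The pads swing forward as they close: fully open they stand 13 mm farther back than shut.
Start: joints at [-1.339, 0.599, -0.003, 1.599, 0.002, 0.943, -0.08], TCP at [220.343, 690.705, 231.275] pointing down, gripper open.
Joint ranges: [-2.57, 2.57], [-0.35, 1.97], [-1.29, 1.29], [0.11, 2.56], [-1.05, 4.19], [0.11, 1.86], [-2.63, 2.63]. Speed limits (rad/s): [2.22, 2.22, 3.01, 3.01, 3.14, 3.14, 3.14].

### API

Orientations are given as a rotation vector (axis times angle).
In Python, from cell import read_state, snapshot, hand_in gives the robot as it stands. The module is installed in compiled form; this text tells all that it offers.
- The arm moves only by the shell command python3 -m handwheel 'ROWS'. ROWS is JSON, a list of rows, each a list of 3 entries, a list of its own where there are three numbers: the finger opening in cm, from 0 to 8.54, then the shift along the tool's x, y, z in cm, then the turn about the tool's z in degrees. A call has 1 to 12 rows; each row is the pose to reach, as a shift and turn from the pose measured when the call began, along the tool's axes at that moment; what a row does not reach only later rows make up. A row lasts 1/12 s, in which the tool goes at most 41.7 mm and 7.16 degrees, less where a joint would pass 70% of its speed; a pose out of reach is approached as far as the arm can. A call with a gripper value outside its range is refused whole. The fingers move at their own pace and stop on an object; the grip force is fixed at half the most. Time passes only in rows, so rows that repeat a pose let the fingers close. It gives the time, the measured TCP pose, the force and the opening at its end, in the units of the state.
- read_state(): the state, without advancing time (a new reading comes with each control period).
- snapshot(name): name is "scene" or "top" or "wrist"; returns a dict with "color" (480x640x3 uint8, red, green, blue), "mtx" (3x3 intrinsics, pixels), "R" (3x3) and "t" (3): a world point X has camera coordinates R X + t; the wrist camera has in their place "hand_eye" (4x4, takes a point from camera to tool coordinates, whose origin is the TCP and whose axes are the flange's). Camera axes: x right, y down, z forward; pixel columns grow to the right and rows downward; lengths in mm; the calibration is good to about 2 mm. A picture is of the moment at which its call begins: read the wrist's pose just before it. There is no depth.
- hand_in(): hands the job in, once; it reports no verdict.
The state is a dict: "time_s": time; "qpos": joint angles; "joint_vel": joint speeds; "joint_torque": joint torques, N m; "ee_pos": TCP position; "tool_rot": TCP orientation; "contact_force": force on the tool from outside, world axes, zero at the start; "moment": the same for the moment, N m; "grip_width": finger opening in mm.
Only numpy, scipy, OpenCV 4.12 (cv2) and the standard library are available. Lean on these libraries where they do the work, as an engineer would, in place of code of your own. Each camera call takes 0.05 s, during which the arm holds its last target. There are 200 camera calls.

## Working session

There is one attempt and no reset: what is moved stays moved. The work goes in short steps, Python scripts to look and compute and a shell command to move; the robot and the scene stay as the last step left them, time stands still between calls to the robot, and variables do not carry over. Pictures are saved under pics/ and viewed, about 8 in all and at most 12, crops included, and the job is handed in when it is done.

```bash
mkdir -p pics; cat > h.py <<'E'
import numpy as np,cv2
from cell import read_state,snapshot
from scipy.spatial.transform import Rotation as Ro
def cam(name):
    s=read_state(); d=snapshot(name)
    if 'hand_eye' in d:
        H=np.array(d['hand_eye']);Rt=Ro.from_rotvec(s['tool_rot']).as_matrix()
        Rw=Rt@H[:3,:3];c=Rt@H[:3,3]+np.array(s['ee_pos'])
    else:
        R=np.array(d['R']);Rw=R.T;c=-R.T@np.array(d['t'])
    return d['color'],np.array(d['mtx']),Rw,c
def ray(K,Rw,c,uv,z):
    uv=np.atleast_2d(np.asarray(uv,float))
    p=np.c_[uv,np.ones(len(uv))]@np.linalg.inv(K).T@Rw.T
    return c+p*((z-c[2])/p[:,2])[:,None]
def save(n,im): cv2.imwrite('pics/'+n,im[:,:,::-1])
def proj(K,Rw,c,X):
    p=(np.atleast_2d(X)-c)@Rw@K.T; return p[:,:2]/p[:,2:]
E
python3 - <<'E'
from h import *
print(read_state())
for n in('top','scene'):
    im,K,R,c=cam(n);save(n+'0.png',im);np.savez(n+'0.npz',im=im,K=K,R=R,c=c);print(n,c,K[0,0],R.round(2).tolist())
E
```

```text
{'time_s': 0.0, 'qpos': array([-1.33870185,  0.60014297, -0.00259347,  1.60016254,  0.00180276,
        0.94291393, -0.07980493]), 'joint_vel': array([ 0.00018429, -0.00163154,  0.00077411, -0.0007523 , -0.00033019,
       -0.00104645, -0.00084586]), 'joint_torque': array([-4.31063245e-04, -7.76455951e+01,  1.56451777e+00, -2.58004546e+01,
        1.21793759e-02,  9.15063720e-03, -5.45610490e-06]), 'ee_pos': array([220.17215285, 690.23717449, 230.39168958]), 'tool_rot': array([-4.82958340e-01, -3.10411697e+00,  2.54359026e-03]), 'contact_force': array([ 0.99286919, -0.89888406,  0.17565283]), 'moment': array([ 0.02035938,  0.01701224, -0.02609407]), 'grip_width': 85.33932830289302}
top [ 461.27247553   18.46115202 1110.07663477] 504.8137959229969 [[0.02, -1.0, 0.06], [-1.0, -0.02, 0.01], [-0.01, -0.06, -1.0]]
scene [1109.80836113   90.167108    933.19311595] 450.48440166623567 [[-0.1, 0.83, -0.55], [0.99, 0.09, -0.05], [0.01, -0.56, -0.83]]
```

View pics/top0.png

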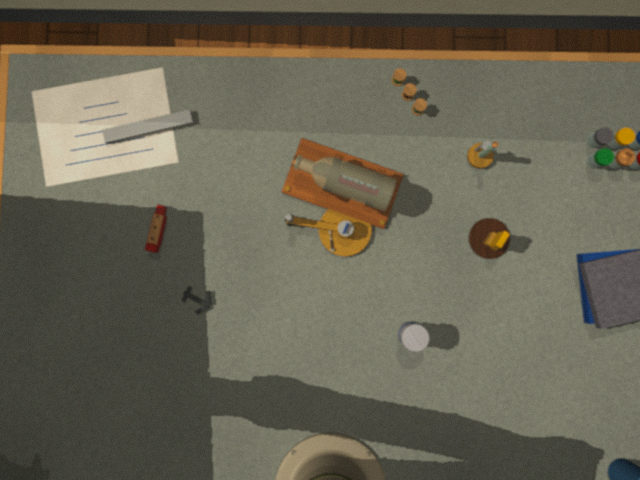

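View pics/scene0.png

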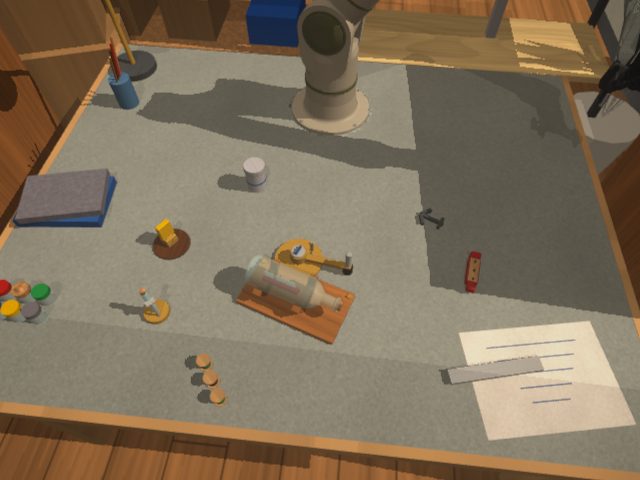

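The top view shows the hub with blue tang near (345,229), the post near (290,219), the key near (498,240) on its coaster (490,239), the canister at (414,338) and the vial at (484,154). The scene view has the tang at (299,253), the post at (347,262) and the key at (166,236).

```bash
python3 - <<'E'
from h import *
out=[]
for n,(a,b) in {'top':((275,195),(460,205)),'scene':((265,225),(140,205))}.items():
    d=np.load(n+'0.npz');im=d['im']
    cr=[cv2.resize(im[y:y+60,x:x+100],None,fx=4,fy=4,interpolation=cv2.INTER_CUBIC) for x,y in((a,b),)[:0]] if 0 else []
    for (x,y) in (a,b) if isinstance(a,tuple) else []:
        out.append(cv2.resize(im[y:y+75,x:x+100],None,fx=4,fy=4,interpolation=cv2.INTER_CUBIC))
    hsv=cv2.cvtColor(im,cv2.COLOR_RGB2HSV)
    def rep(l,m,z):
        k,_,st,ce=cv2.connectedComponentsWithStats(m)
        for i in range(1,k):
            if st[i,4]>=6: print(n,l,st[i].tolist(),ce[i].round(1),ray(d['K'],d['R'],d['c'],ce[i],z)[0].round(0))
    x,y=a
    M=np.zeros(im.shape[:2],np.uint8);M[y:y+75,x:x+100]=255
    rep('blue',cv2.inRange(hsv,(100,90,40),(130,255,255))&M,54)
    x,y=b;M=np.zeros(im.shape[:2],np.uint8);M[y:y+75,x:x+100]=255
    rep('yel',cv2.inRange(hsv,(20,150,150),(35,255,255))&M,60)
    rep('coaster',cv2.inRange(hsv,(0,60,20),(20,255,110))&M,6)
save('crops.png',np.vstack([np.hstack(out[:2]),np.hstack(out[2:])]))
E
```

```text
top blue [344, 224, 4, 9, 14] [345.5 227.7] [555. -23.  54.]
top yel [495, 231, 14, 16, 115] [501.9 238.7] [ 538. -347.   60.]
top coaster [468, 218, 43, 41, 1049] [486.7 237.6] [ 543. -333.    6.]
scene blue [295, 246, 6, 8, 18] [297.6 249.6] [558. -21.  54.]
scene yel [155, 219, 19, 22, 216] [164.6 228.8] [ 539. -340.   60.]
scene coaster [152, 229, 39, 31, 695] [171.4 246. ] [ 551. -335.    6.]
```

View pics/crops.png

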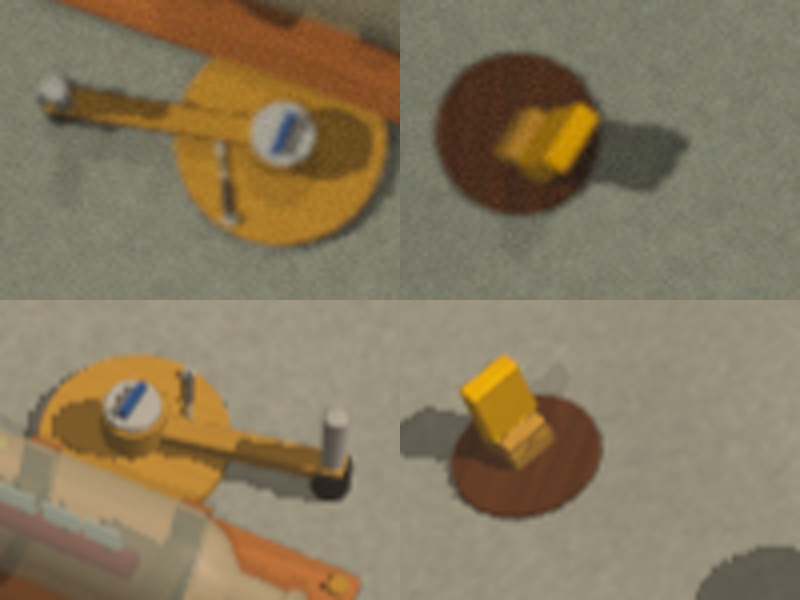

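```bash
cat >> h.py <<'E'
def tri(views):
    A=[];b=[]
    for K,R,c,uv in views:
        d=R@np.linalg.inv(K)@np.r_[uv,1];d/=np.linalg.norm(d);P=np.eye(3)-np.outer(d,d);A.append(P);b.append(P@c)
    A=np.vstack(A);b=np.hstack(b);X=np.linalg.lstsq(A,b,rcond=None)[0];return X,np.linalg.norm(A@X-b)
E
python3 - <<'E'
from h import *
T=np.load('top0.npz');S=np.load('scene0.npz')
g=lambda d:(d['K'],d['R'],d['c'])
for l,a,b,z in(('post',(288.7,217),(348.7,253),80),('screwdisc',(345.7,228.2),(298.5,251.2),48),('keytop',(502.7,238.2),(162.7,224.5),76)):
    X,r=tri([(*g(T),a),(*g(S),b)]);print(l,X.round(1),round(r,1),ray(*g(T),a,z).round(1),ray(*g(S),b,z).round(1))
c=lambda x,y,o:(x/4+o[0],y/4+o[1])
e=ray(*g(T),[c(60,0,(275,195)),c(400,115,(275,195))],12);print('base edge',e.round(1))
print('coaster',ray(*g(T),[(489.6,238.2)],6).round(1),ray(*g(S),[c(127,156,(140,205))],6).round(1))
# key long edge direction: top view, scene
print('keydir',np.diff(ray(*g(T),[c(143,163,(460,205)),c(184,104,(460,205))],76),axis=0), np.diff(ray(*g(S),[c(62,90,(140,205)),c(106,57,(140,205))],76),axis=0))
print('tangdir',np.diff(ray(*g(T),[c(277,150,(275,195)),c(292,113,(275,195))],54),axis=0))
print('vial',ray(*g(T),[(481,156)],0).round(),'can',ray(*g(T),[(415,337)],82).round())
print(Ro.from_rotvec(read_state()['tool_rot']).as_matrix().round(3))
print(snapshot('wrist')['hand_eye'])
E
```

```text
post [572.2  95.7  82.1] 1.2 [[572.5  95.   80. ]] [[570.8  96.6  80. ]]
screwdisc [554.8 -22.   42. ] 2.5 [[554.5 -23.5  48. ]] [[558.4 -19.5  48. ]]
keytop [ 537.4 -341.9   75.8] 2.2 [[ 537.7 -343.4   76. ]] [[ 537.6 -340.1   76. ]]
base edge [[628.4  98.4  12. ]
 [568.7 -88.6  12. ]]
coaster [[ 542.4 -339.4    6. ]] [[ 545.6 -335.7    6. ]]
keydir [[ 30.62963781 -20.85642338   0.        ]] [[-2.59082519e+01  1.81681920e+01 -2.27373675e-13]]
tangdir [[19.61828118 -7.52443532  0.        ]]
vial [[ 725. -322.    0.]] can [[ 334. -165.   82.]]
[[-0.953  0.304 -0.   ]
 [ 0.304  0.953 -0.001]
 [-0.    -0.001 -1.   ]]
[[ 1.17720474e-03 -9.63483031e-01 -2.67766808e-01  6.81748642e+01]
 [ 9.99999058e-01  1.32325590e-03 -3.64985394e-04  2.92200835e-01]
 [ 7.05981243e-04 -2.67766126e-01  9.63483681e-01 -1.42083237e+02]
 [ 0.00000000e+00  0.00000000e+00  0.00000000e+00  1.00000000e+00]]
```

Brace is at about 0.17 rad: hub (555.5,−22), post (572,96), 119 mm apart, as it must be. The stand's +y points at about 72° in the world frame. First I go to a hover above the post.

```bash
cat > go.py <<'E'
import sys
from h import *
def plan(x,y,z,yaw=None):
    s=read_state();R=Ro.from_rotvec(s['tool_rot']).as_matrix();p=np.array(s['ee_pos'])
    d=R.T@(np.array([x,y,z])-p)/10
    y0=np.degrees(np.arctan2(R[1,1],R[0,1]))
    t=0 if yaw is None else (y0-yaw+180)%360-180
    print('shift',d.round(2),'turn',round(t,1),'| now',p.round(1),'yaw',round(y0,1),'q',np.round(s['qpos'],2),'t',round(s['time_s'],2),'tilt',R[:,2].round(3))
if __name__=='__main__': plan(*map(float,sys.argv[1:]))
E
python3 go.py 572 96 190 -8
```

```text
shift [-51.57 -45.93   4.12] turn 80.3 | now [220.3 690.4 230.6] yaw 72.3 q [-1.34  0.6  -0.    1.6   0.    0.94 -0.08] t 0.15 tilt [-0.    -0.001 -1.   ]
```

```bash
python3 -m handwheel '[[8.5,[-51.6,-45.9,4],80],[8.5,[-51.6,-45.9,4],80],[8.5,[-51.6,-45.9,4],80],[8.5,[-51.6,-45.9,4],80],[8.5,[-51.6,-45.9,4],80],[8.5,[-51.6,-45.9,4],80],[8.5,[-51.6,-45.9,4],80],[8.5,[-51.6,-45.9,4],80],[8.5,[-51.6,-45.9,4],80],[8.5,[-51.6,-45.9,4],80],[8.5,[-51.6,-45.9,4],80],[8.5,[-51.6,-45.9,4],80]]'; python3 go.py 572 96 190 -8
```

```text
time_s: 1.15
ee_pos: [475.2, 259.6, 202.2]
tool_rot: [2.372, 2.059, -0.001]
contact_force: [0.3, 1.4, 0.2]
grip_width: 84.8
shift [-14.83  11.89   1.24] turn -0.1 | now [475.2 259.6 202.2] yaw -8.1 q [-0.88  0.44  0.38  2.07 -0.25  0.68 -0.47] t 1.15 tilt [-0.    -0.001 -1.   ]
```

```bash
python3 -m handwheel '[[8.5,[-14.8,11.9,1.2],0],[8.5,[-14.8,11.9,1.2],0],[8.5,[-14.8,11.9,1.2],0],[8.5,[-14.8,11.9,1.2],0],[8.5,[-14.8,11.9,1.2],0],[8.5,[-14.8,11.9,1.2],0],[8.5,[-14.8,11.9,1.2],0]]'; python3 go.py 572 96 42 -8; python3 - <<'E'
from h import *
im,K,R,c=cam('wrist');save('w1.png',im);np.savez('w1.npz',im=im,K=K,R=R,c=c)
print(proj(K,R,c,[[572,96,80],[555.5,-22,45]]).round())
E
```

```text
time_s: 1.73
ee_pos: [572.5, 94.4, 190.1]
tool_rot: [2.376, 2.054, -0.002]
contact_force: [-0.3, 1.0, -0.0]
grip_width: 85.1
shift [ 0.17 -0.07 14.81] turn -0.3 | now [572.5  94.4 190.1] yaw -8.3 q [-0.51  0.5   0.36  1.99 -0.26  0.7  -0.13] t 1.73 tilt [-0.001 -0.002 -1.   ]
[[315. 232.]
 [316. 356.]]
```

View pics/w1.png

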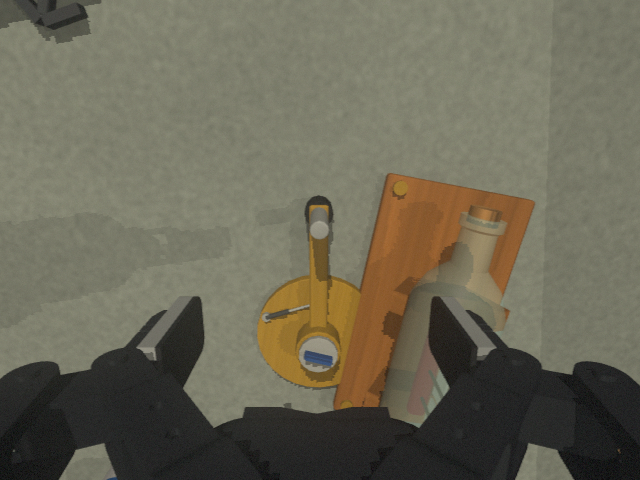

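The wrist view shows the post top at (319,230), the screw disc at (319,354) with its blue tang, and the stand edge and bottle on the right.

```bash
python3 - <<'E'
from h import *
d=np.load('w1.npz');g=(d['K'],d['R'],d['c'])
print(ray(*g,[(319,230)],80),ray(*g,[(319,354.5)],45))
e=ray(*g,[(387,176),(335,405)],12);v=e[0]-e[1];print(e,np.degrees(np.arctan2(v[1],v[0])))
e=ray(*g,[(387,174),(534,201)],12);v=e[1]-e[0];print(e,np.degrees(np.arctan2(v[1],v[0])))
m=cv2.inRange(cv2.cvtColor(d['im'],cv2.COLOR_RGB2HSV),(100,120,50),(130,255,255));m[:,:290]=0;m[:,350:]=0;m[:330]=0;m[400:]=0
print(cv2.minAreaRect(cv2.findNonZero(m)))
E
```

```text
[[574.70594245  97.08920178  80.        ]] [[558.20656894 -20.93868371  45.        ]]
[[ 635.57695653  117.57454324   12.        ]
 [ 563.21173578 -100.78001      12.        ]] 71.6642073551913
[[635.73162147 119.22686974  12.        ]
 [757.35115264  78.61781048  12.        ]] -18.464290926764054
((318.429443359375, 359.817626953125), (25.055469512939453, 5.531727313995361), 12.528807640075684)
```

```bash
python3 -m handwheel '[[8.5,[0.2,-0.1,14.7],0],[8.5,[0.2,-0.1,14.7],0],[8.5,[0.2,-0.1,14.7],0],[8.5,[0.2,-0.1,14.7],0],[8.5,[0.2,-0.1,14.7],0],[2.4,[0.2,-0.1,14.7],0],[2.4,[0.2,-0.1,14.7],0],[2.4,[0.2,-0.1,14.7],0],[2.4,[0.2,-0.1,14.7],0],[2.4,[0.2,-0.1,14.7],0],[2.4,[0.2,-0.1,14.7],0],[2.4,[0.2,-0.1,14.7],0]]'; python3 - <<'E'
from h import *
from go import plan
H=np.array([557.5,-22])
def arc(leg0,leg1,n):
    s=read_state();R=Ro.from_rotvec(s['tool_rot']).as_matrix();p=np.array(s['ee_pos'])
    for l in np.linspace(leg0,leg1,n+1)[1:]:
        a=np.radians(72)+l;X=np.r_[H+120*np.array([np.cos(a),np.sin(a)]),42]
        y0=np.degrees(np.arctan2(R[1,1],R[0,1]));d=R.T@(X-p)/10
        print(round(l,2),d.round(1).tolist(),round(y0-(np.degrees(a)-90),0))
arc(0.17,1.0,12)
plan(574,96.5,42,-8)
E
```

```text
time_s: 2.78
ee_pos: [571.3, 98.2, 43.7]
tool_rot: [2.373, 2.058, -0.001]
contact_force: [0.7, 0.3, 0.3]
grip_width: 23.8
0.24 [-0.1, -0.5, 0.2] -4.0
0.31 [-0.2, -1.3, 0.2] -8.0
0.38 [-0.3, -2.1, 0.2] -12.0
0.45 [-0.5, -2.9, 0.2] -16.0
0.52 [-0.8, -3.7, 0.2] -20.0
0.59 [-1.1, -4.5, 0.2] -24.0
0.65 [-1.5, -5.2, 0.2] -28.0
0.72 [-1.9, -6.0, 0.2] -32.0
0.79 [-2.3, -6.6, 0.2] -36.0
0.86 [-2.8, -7.3, 0.2] -40.0
0.93 [-3.4, -7.9, 0.2] -43.0
1.0 [-4.0, -8.5, 0.2] -47.0
shift [-0.13  0.29  0.17] turn -0.1 | now [571.3  98.2  43.7] yaw -8.1 q [-0.41  0.71  0.22  2.08 -0.37  0.39 -0.04] t 2.78 tilt [-0.    -0.001 -1.   ]
```

```bash
python3 -m handwheel '[[2.4,[-0.1,-0.5,0.1],-4],[2.4,[-0.2,-1.3,0.1],-8],[2.4,[-0.3,-2.1,0.1],-12],[2.4,[-0.5,-2.9,0.1],-16],[2.4,[-0.8,-3.7,0.1],-20],[2.4,[-1.1,-4.5,0.1],-24],[2.4,[-1.5,-5.2,0.1],-28],[2.4,[-1.9,-6.0,0.1],-32],[2.4,[-2.3,-6.6,0.1],-36],[2.4,[-2.8,-7.3,0.1],-40],[2.4,[-3.4,-7.9,0.1],-43],[2.4,[-4.0,-8.5,0.1],-47]]'; python3 - <<'E'
from h import *
from go import plan
H=np.array([557.5,-22])
def arc(leg0,leg1,n):
    s=read_state();R=Ro.from_rotvec(s['tool_rot']).as_matrix();p=np.array(s['ee_pos'])
    for l in np.linspace(leg0,leg1,n+1)[1:]:
        a=np.radians(72)+l;X=np.r_[H+120*np.array([np.cos(a),np.sin(a)]),42]
        y0=np.degrees(np.arctan2(R[1,1],R[0,1]));d=R.T@(X-p)/10
        print(round(l,2),d.round(1).tolist(),round(y0-(np.degrees(a)-90),0),X.round())
arc(1,1.56,10)
plan(574,96.5,42,-8)
im,K,R,c=cam('wrist');save('w2.png',im)
E
```

```text
time_s: 3.78
ee_pos: [482.4, 71.5, 43.1]
tool_rot: [1.35, 2.834, 0.002]
contact_force: [2.7, 2.5, -0.6]
grip_width: 24.2
1.06 [-0.0, -0.8, 0.1] -3.0 [476.  66.  42.]
1.11 [-0.1, -1.5, 0.1] -7.0 [472.  62.  42.]
1.17 [-0.2, -2.1, 0.1] -10.0 [467.  57.  42.]
1.22 [-0.3, -2.8, 0.1] -13.0 [463.  52.  42.]
1.28 [-0.5, -3.4, 0.1] -16.0 [459.  46.  42.]
1.34 [-0.7, -4.1, 0.1] -19.0 [455.  41.  42.]
1.39 [-0.9, -4.7, 0.1] -23.0 [452.  35.  42.]
1.45 [-1.2, -5.3, 0.1] -26.0 [449.  29.  42.]
1.5 [-1.5, -5.9, 0.1] -29.0 [446.  23.  42.]
1.56 [-1.9, -6.5, 0.1] -32.0 [444.  16.  42.]
shift [-3.83  8.69  0.13] turn 47.0 | now [482.4  71.5  43.1] yaw 39.0 q [-0.27  0.64  0.01  2.28 -0.03  0.22  0.45] t 3.78 tilt [ 0.002  0.001 -1.   ]
```

View pics/w2.png

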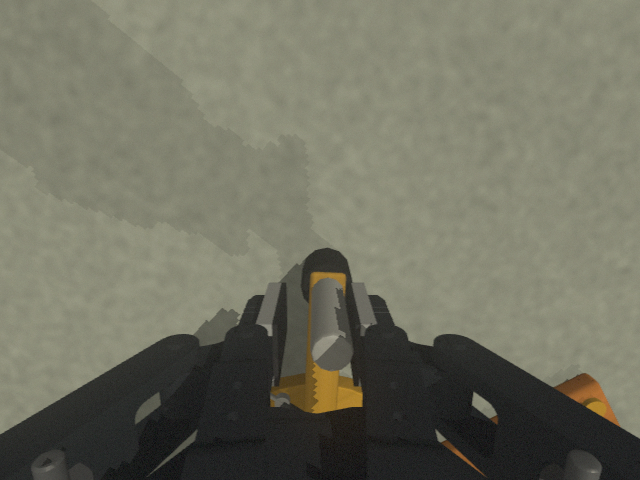

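The post sits between the fingers against the right one, at about (332,345) in the wrist view, and the brace follows. I continue to past the detent.

```bash
python3 -m handwheel '[[2.4,[0,-0.8,0],-3],[2.4,[-0.1,-1.5,0],-7],[2.4,[-0.2,-2.1,0],-10],[2.4,[-0.3,-2.8,0],-13],[2.4,[-0.5,-3.4,0],-16],[2.4,[-0.7,-4.1,0],-19],[2.4,[-0.9,-4.7,0],-23],[2.4,[-1.2,-5.3,0],-26],[2.4,[-1.5,-5.9,0],-29],[2.4,[-1.8,-6.4,0],-32],[2.4,[-2,-6.8,0],-33],[2.4,[-2,-6.8,0],-33]]'; python3 go.py 444 16 150 72;  python3 - <<'E'
from h import *
im,K,R,c=cam('wrist');np.savez('w3.npz',im=im,K=K,R=R,c=c);im2,K,R,c=cam('top');np.savez('top1.npz',im=im2,K=K,R=R,c=c)
save('w3.png',np.hstack([im[180:,160:480],cv2.resize(im2[180:330,270:430],(320,300))]) if 0 else np.hstack([cv2.resize(im,(400,300)),cv2.resize(im2[180:300,270:430],(400,300))]))
E
```

```text
time_s: 4.83
ee_pos: [441.4, 12.2, 43.2]
tool_rot: [0.483, 3.102, 0.002]
contact_force: [0.8, 3.0, -1.2]
grip_width: 23.9
shift [ -0.15   0.45 -10.68] turn 0.3 | now [441.4  12.2  43.2] yaw 72.3 q [-0.11  0.62 -0.07  2.38  0.29  0.14  0.81] t 4.83 tilt [ 0.002  0.001 -1.   ]
```

View pics/w3.png

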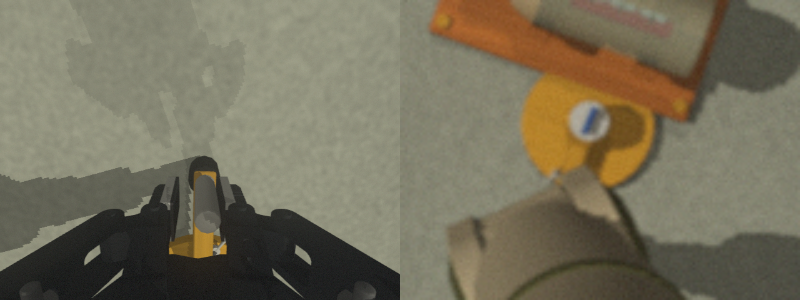

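Post is between the fingers pointing toward the robot, and the tang has kept its orientation in the top view. Next I lift clear, which also lets me check that the brace stays, and move to the key.

```bash
python3 -m handwheel '[[3.4,[0,0.2,0],0],[3.4,[0,0.2,0],0],[3.4,[0,0.2,-3],0],[3.4,[0,0.2,-6],0],[3.4,[0,0.2,-10],0],[3.4,[0,0.2,-14],0],[3.4,[0,0.2,-14],0],[3.4,[0,0.2,-14],0]]'; python3 go.py 539 -339 190 55.5
```

```text
time_s: 5.6
ee_pos: [442.8, 13.7, 185.3]
tool_rot: [0.487, 3.097, 0.002]
contact_force: [-0.3, -1.5, 0.2]
grip_width: 34.0
shift [-19.98 -30.61  -0.42] turn 16.6 | now [442.8  13.7 185.3] yaw 72.1 q [ 0.04  0.35 -0.26  2.26  0.17  0.54  0.91] t 5.6 tilt [ 0.006  0.    -1.   ]
```

```bash
python3 -m handwheel '[[8.5,[-20,-30.6,-0.4],17],[8.5,[-20,-30.6,-0.4],17],[8.5,[-20,-30.6,-0.4],17],[8.5,[-20,-30.6,-0.4],17],[8.5,[-20,-30.6,-0.4],17],[8.5,[-20,-30.6,-0.4],17],[8.5,[-20,-30.6,-0.4],17],[8.5,[-20,-30.6,-0.4],17],[8.5,[-20,-30.6,-0.4],17],[8.5,[-20,-30.6,-0.4],17],[8.5,[-20,-30.6,-0.4],17]]'; python3 go.py 539 -339 190 55.5
python3 - <<'E'
from h import *
im,K,R,c=cam('wrist');np.savez('w4.npz',im=im,K=K,R=R,c=c);im2,K2,R2,c2=cam('top');np.savez('top2.npz',im=im2,K=K2,R=R2,c=c2)
im3,K3,R3,c3=cam('scene');np.savez('scene2.npz',im=im3,K=K3,R=R3,c=c3)
print(proj(K,R,c,[[539,-341,76],[544,-337,6]]).round())
a=cv2.resize(im2[190:290,290:390],(300,300),interpolation=2);b=cv2.resize(im3[200:300,250:350],(300,300),interpolation=2)
save('w4.png',np.hstack([cv2.resize(im[150:450,160:480],(320,300)) if 0 else im[120:420,150:470],np.hstack([a,b])[:,:480] if 0 else cv2.resize(np.hstack([a,b]),(480,240)).repeat(1,0)[:240] if 0 else a]))
save('w4b.png',b)
E
```

```text
time_s: 6.52
ee_pos: [538.0, -340.7, 187.3]
tool_rot: [0.946, 2.993, 0.003]
contact_force: [0.7, 0.9, -0.2]
grip_width: 85.2
shift [ 0.02  0.19 -0.27] turn -0.6 | now [ 538.  -340.7  187.3] yaw 54.9 q [ 0.58  0.54 -0.15  1.85  0.11  0.76  1.33] t 6.52 tilt [ 0.003  0.001 -1.   ]
[[316. 235.]
 [323. 216.]]
```

View pics/w4.png

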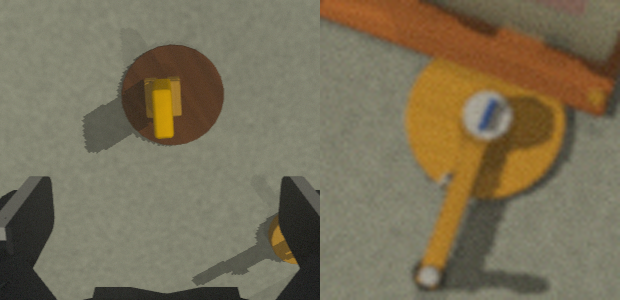

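The left half shows the key top near pixel (313,235) on the coaster, slightly tilted relative to the jaws. The right half shows the brace out toward the robot, with the post at top-camera (326,282).

```bash
python3 - <<'E'
from h import *
d=np.load('w4.npz');g=(d['K'],d['R'],d['c']);hsv=cv2.cvtColor(d['im'],cv2.COLOR_RGB2HSV)
print('hsv top',hsv[235,313],'foot',hsv[205,310])
m=cv2.inRange(hsv,(20,150,165),(35,255,255));m[:150]=0;m[280:]=0;m[:,:280]=0;m[:,360:]=0
r=cv2.minAreaRect(cv2.findNonZero(m));print(r)
b=ray(*g,cv2.boxPoints(r),76);print(b.round(1),b.mean(0).round(1))
for i in(0,1):
    v=b[i+1]-b[i];print(np.linalg.norm(v).round(1),np.degrees(np.arctan2(v[1],v[0])).round(1))
mc=cv2.inRange(hsv,(0,60,20),(14,255,130));mc[:150]=0;mc[280:]=0;mc[:,:250]=0;mc[:,390:]=0
cc=max(cv2.findContours(mc,0,1)[0],key=cv2.contourArea);e=cv2.fitEllipse(cv2.convexHull(cc));print('coaster',e,ray(*g,e[0],6).round(1))
T=np.load('top2.npz');p=ray(T['K'],T['R'],T['c'],[(326,282)],80)[0];q=ray(T['K'],T['R'],T['c'],[((488-320)/3+290,114/3+190)],46)[0]
v=p-q;print('post',p,q,np.hypot(*v[:2]),'leg',np.arctan2(v[1],v[0])-np.radians(72))
E
```

```text
hsv top [ 23 242 195] foot [ 22 220 123]
((316.1750793457031, 230.30157470703125), (51.898738861083984, 22.2690486907959), 86.42366790771484)
[[ 516.9 -335.6   76. ]
 [ 524.7 -322.8   76. ]
 [ 556.3 -341.9   76. ]
 [ 548.2 -355.2   76. ]] [ 536.5 -338.9   76. ]
15.0 58.6
36.8 -31.1
coaster ((322.1620178222656, 214.35617065429688), (99.60323333740234, 101.62506103515625), 80.2286376953125) [[ 542.5 -336.5    6. ]]
post [441.13267773  15.92869126  80.        ] [555.14642224 -24.19371729  46.        ] 120.86745469322342 leg 1.546581541479454
```

```bash
python3 go.py 536.5 -339.5 38 57.5; python3 -m handwheel '[[8.5,[0.1,0.1,0],-2],[8.5,[0.2,0.1,4],-2],[8.5,[0.2,0.1,8],-2],[8.5,[0.2,0.1,12],-2],[8.5,[0.2,0.1,14.9],-2],[8.5,[0.2,0.1,14.9],-2],[8.5,[0.2,0.1,14.9],-2],[4,[0.2,0.1,14.9],-2],[3,[0.2,0.1,14.9],-2],[2.2,[0.2,0.1,14.9],-2],[1,[0.2,0.1,14.9],-2],[1,[0.2,0.1,14.9],-2]]'; python3 go.py 536.5 -339.5 38 57.5
```

```text
shift [ 0.08 -0.38 15.06] turn -2.3 | now [ 538.7 -337.1  188.6] yaw 55.2 q [ 0.58  0.54 -0.15  1.85  0.11  0.76  1.33] t 6.67 tilt [ 0.004  0.002 -1.   ]
time_s: 7.67
ee_pos: [538.6, -335.2, 40.9]
tool_rot: [0.885, 3.009, 0.004]
contact_force: [-0.3, -0.2, -0.3]
grip_width: 24.9
shift [-0.05 -0.48  0.29] turn -0.3 | now [ 538.6 -335.2   40.9] yaw 57.2 q [ 0.55  0.74 -0.12  1.94  0.17  0.47  1.3 ] t 7.67 tilt [ 0.006  0.001 -1.   ]
```

```bash
python3 -m handwheel '[[3.4,[0,-0.2,0.1],0],[3.4,[0,-0.5,0.1],0],[3.4,[0,-0.5,0.1],0],[1,[0,-0.5,0.1],0],[1,[0,-0.5,0.1],0],[1,[0,-0.5,0.1],0],[1,[0,-0.5,0.1],0],[1,[0,-0.5,0.1],0]]'; python3 - <<'E'
from h import *
from go import plan
plan(536.5,-339.5,38,57.5)
im,K,R,c=cam('wrist');save('w5.png',im[150:,120:520]);print(proj(K,R,c,[[536.5,-339.5,76]]))
E
```

```text
time_s: 8.33
ee_pos: [535.9, -339.3, 39.7]
tool_rot: [0.885, 3.009, 0.004]
contact_force: [0.1, 0.6, -1.3]
grip_width: 13.2
shift [-0.06  0.01  0.17] turn -0.3 | now [ 535.9 -339.3   39.7] yaw 57.2 q [ 0.56  0.74 -0.12  1.94  0.17  0.47  1.31] t 8.33 tilt [ 0.006  0.001 -1.   ]
[[316.28228551 357.97305509]]
```

View pics/w5.png

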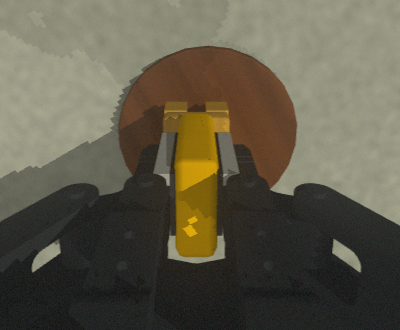

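Key is pinched at 13.2 mm width, upright between the pads. Its slot ends are visible at crop (190,105).

```bash
python3 -m handwheel '[[1,[0,0,-1],0],[1,[0,0,-3],0],[1,[0,0,-6],0],[1,[0,0,-10],0],[1,[0,0,-13],0],[1,[0,0,-13],0],[1,[0,0,-13],0]]'; python3 - <<'E'
from h import *
from go import plan
d=np.load('w1.npz');g=(d['K'],d['R'],d['c'])
m=cv2.inRange(cv2.cvtColor(d['im'],cv2.COLOR_RGB2HSV),(100,120,50),(130,255,255));m[:,:290]=0;m[:,350:]=0;m[:330]=0;m[400:]=0
b=ray(*g,cv2.boxPoints(cv2.minAreaRect(cv2.findNonZero(m))),52);print(b.mean(0))
for i in(0,1):
    v=b[i+1]-b[i];print(np.linalg.norm(v).round(1),np.degrees(np.arctan2(v[1],v[0])).round(1))
im,K,R,c=cam('wrist');np.savez('w6.npz',im=im,K=K,R=R,c=c);hsv=cv2.cvtColor(im,cv2.COLOR_RGB2HSV)
p=np.array(read_state()['ee_pos']);zt=p[2]-33.7
m=cv2.inRange(hsv,(18,150,80),(35,255,255));r=cv2.boundingRect(max(cv2.findContours(m,0,1)[0],key=cv2.contourArea));print(r)
Rt=Ro.from_rotvec(read_state()['tool_rot']).as_matrix()
# nearest end (bottom row) on top face z=+70, +x end of foot bottom edge rows
for uv,z,n in (((316,r[1]+r[3]),70,'-x end top'),((316,r[1]),0,'top row at underside'),((316,r[1]),23,'top row at foot top'),((316,265),70,'+x end top?')):
    print(n,(Rt.T@(ray(K,R,c,uv,zt+z)[0]-p)).round(1))
plan(557,-22,180,69)
E
```

```text
time_s: 8.97
ee_pos: [536.1, -340.0, 172.4]
tool_rot: [0.884, 3.005, 0.003]
contact_force: [-0.4, -0.3, -1.2]
grip_width: 13.3
[557.61295177 -21.44372416  52.        ]
5.3 70.3
21.1 -22.4
(284, 252, 65, 155)
-x end top [-21.6   0.3 -36.2]
top row at underside [10.4  0.3 33.6]
top row at foot top [17.8  0.3 10.6]
+x end top? [ 28.9   0.2 -36.5]
shift [15.36 27.88 -0.9 ] turn -11.8 | now [ 535.1 -339.5  170.7] yaw 57.2 q [ 0.59  0.56 -0.17  1.87  0.13  0.72  1.35] t 9.02 tilt [ 0.007  0.    -1.   ]
```

```bash
python3 go.py 590 -35 155 67.6; python3 -m handwheel '[[1,[12,28.9,0],-10],[1,[12,28.9,1.5],-10],[1,[12,28.9,1.5],-10],[1,[12,28.9,1.5],-10],[1,[12,28.9,1.5],-10],[1,[12,28.9,1.5],-10],[1,[12,28.9,1.5],-10],[1,[12,28.9,1.5],-10],[1,[12,28.9,1.5],-10],[1,[12,28.9,1.5],-10],[1,[12,28.9,1.5],-10]]'; python3 go.py 590 -35 155 67.6
```

```text
shift [11.89 28.56  1.62] turn -10.4 | now [ 535.1 -339.5  170.7] yaw 57.2 q [ 0.59  0.56 -0.17  1.87  0.13  0.72  1.35] t 9.02 tilt [ 0.007  0.    -1.   ]
time_s: 9.93
ee_pos: [590.0, -32.3, 155.0]
tool_rot: [0.62, 3.075, 0.001]
contact_force: [-0.1, -1.1, -0.3]
grip_width: 13.4
shift [-0.1  -0.25  0.  ] turn -0.4 | now [590.  -32.3 155. ] yaw 67.2 q [ 0.09  0.54 -0.19  1.98  0.16  0.64  0.97] t 9.93 tilt [ 0.004 -0.    -1.   ]
```

```bash
python3 - <<'E'
from h import *
from go import plan
im,K,R,c=cam('wrist')
im,K,R,c=cam('wrist');save('w7.png',im[100:400,120:520]);np.savez('w7.npz',im=im,K=K,R=R,c=c)
p=np.array(read_state()['ee_pos']);print(p,proj(K,R,c,[[557.6,-21.4,54]]))
hsv=cv2.cvtColor(im,cv2.COLOR_RGB2HSV)
m=cv2.inRange(hsv,(100,120,50),(130,255,255))
cs=[q for q in cv2.findContours(m,0,1)[0] if cv2.contourArea(q)>30]
for q in cs:
    r=cv2.minAreaRect(q);b=ray(K,R,c,cv2.boxPoints(r),53);print(r,b.mean(0).round(1))
    for i in(0,1):
        v=b[i+1]-b[i];print(np.linalg.norm(v).round(1),np.degrees(np.arctan2(v[1],v[0])).round(1))
E
```

```text
[590.27142461 -33.32275852 155.53845476] [[312.56988314 185.64290189]]
((311.5, 184.5), (33.0, 5.0), 90.0) [556.9 -21.9  53. ]
3.2 67.2
21.2 -22.9
```

View pics/w7.png

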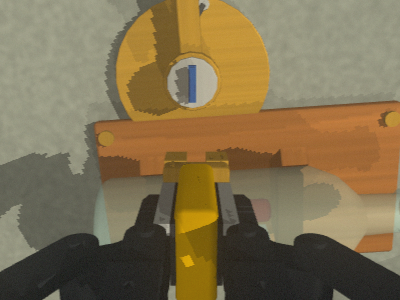

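The tang lies along the jaws' plane (image vertical) at full-frame (312,184), and the slot is at column 317. The two tang measurements agree within 1 mm, at about (557.2,−21.7). I position above it.

```bash
python3 go.py 557.2 -21.7 110 67.2; python3 -m handwheel '[[1,[3.5,-0.2,2],0],[1,[3.5,-0.2,4.5],0],[1,[3.5,-0.2,4.5],0],[1,[3.5,-0.2,4.5],0],[1,[3.5,-0.2,4.5],0]]'; python3 go.py 557.2 -21.7 81 67.2
```

```text
shift [ 3.52 -0.22  4.54] turn -0.1 | now [590.3 -33.3 155.5] yaw 67.1 q [ 0.09  0.54 -0.19  1.98  0.16  0.64  0.97] t 10.03 tilt [ 0.005 -0.    -1.   ]
time_s: 10.45
ee_pos: [558.6, -22.5, 111.2]
tool_rot: [0.625, 3.072, 0.001]
contact_force: [0.8, 0.2, -1.3]
grip_width: 13.4
shift [0.18 0.01 3.01] turn -0.2 | now [558.6 -22.5 111.2] yaw 67.0 q [ 0.05  0.57 -0.16  2.08  0.19  0.5   0.92] t 10.45 tilt [ 0.007 -0.001 -1.   ]
```

```bash
python3 -m handwheel '[[1,[0.15,0,0.5],0],[1,[0.15,0,1],0],[1,[0.15,0,1.5],0],[1,[0.15,0,1.9],0],[1,[0.15,0,2.3],0],[1,[0.15,0,2.6],0],[1,[0.15,0,2.9],0],[1,[0.15,0,2.9],0],[1,[0.15,0,2.9],0]]'; python3 go.py 557.2 -21.7 80 67.2; python3 -c "
from h import *;s=read_state();print(s['contact_force'],s['moment'])"
```

```text
time_s: 11.2
ee_pos: [557.4, -21.9, 82.0]
tool_rot: [0.625, 3.072, 0.001]
contact_force: [0.1, -0.7, -1.4]
grip_width: 13.7
shift [0.02 0.01 0.2 ] turn -0.2 | now [557.4 -21.9  82. ] yaw 67.0 q [ 0.04  0.62 -0.15  2.1   0.2   0.43  0.9 ] t 11.2 tilt [ 0.006 -0.001 -1.   ]
[ 0.07387758 -0.68235995 -1.42933737] [0.03937514 0.06747855 0.00617252]
```

No contact while descending with 6 mm of overlap, so the tang is in the slot. I lower 1.5 mm more and turn clockwise.

```bash
python3 -m handwheel '[[1,[0,0,0.15],0],[1,[0,0,0.15],4],[1,[0,0,0.15],8],[1,[0,0,0.15],13],[1,[0,0,0.15],18],[1,[0,0,0.15],23],[1,[0,0,0.15],28],[1,[0,0,0.15],33],[1,[0,0,0.15],38],[1,[0,0,0.15],43],[1,[0,0,0.15],48],[1,[0,0,0.15],48]]'; python3 go.py 557.3 -21.8 80.3 7; python3 -c "
from h import *;s=read_state();print(s['contact_force'],s['moment'],s['grip_width'])"
```

```text
time_s: 12.2
ee_pos: [557.2, -22.0, 80.5]
tool_rot: [1.826, 2.55, 0.004]
contact_force: [0.7, -1.4, -0.3]
grip_width: 13.7
shift [0.02 0.02 0.02] turn 11.8 | now [557.2 -22.   80.5] yaw 18.8 q [-0.11  0.62  0.07  2.11 -0.1   0.41  0.37] t 12.2 tilt [ 0.006 -0.001 -1.   ]
[ 0.66931972 -1.40635962 -0.32956219] [-0.25004878  0.16870946  0.00599687] 13.691746650482738
```

```bash
python3 -m handwheel '[[1,[0,0,0],3],[1,[0,0,0],6],[1,[0,0,0],9],[1,[0,0,0],12]]'; python3 -c "
from h import *;s=read_state();print(s['contact_force'],s['moment'],s['grip_width'])"; python3 -m handwheel '[[1,[0,0,0],3],[1,[0,0,0],6],[1,[0,0,0],9],[1,[0,0,0],12]]'; python3 go.py 557.3 -21.8 80.3 7;python3 -c "
from h import *;s=read_state();print(s['contact_force'],s['moment'],s['grip_width'])"
```

```text
time_s: 12.53
ee_pos: [557.2, -22.1, 80.5]
tool_rot: [2.082, 2.346, 0.005]
contact_force: [-0.9, -1.0, -2.4]
grip_width: 13.3
[-0.89470939 -0.95503364 -2.39254301] [-0.18046335  0.10847461  0.12102069] 13.280167249235294
time_s: 12.87
ee_pos: [557.1, -22.1, 80.6]
tool_rot: [2.315, 2.117, 0.006]
contact_force: [-0.4, -0.6, -1.9]
grip_width: 13.5
shift [0.03 0.01 0.03] turn -12.1 | now [557.1 -22.1  80.6] yaw -5.1 q [-0.18  0.62  0.18  2.12 -0.26  0.41  0.11] t 12.87 tilt [ 0.006 -0.001 -1.   ]
[-0.38388107 -0.55820094 -1.88984355] [-0.17298792  0.03172819  0.00873429] 13.462689199824554
```

```bash
for i in 1 2; do python3 -m handwheel '[[1,[0,0,0],2],[1,[0,0,0],4],[1,[0,0,0],4]]' | grep -v force; python3 go.py 557.3 -21.8 80.3 -10;python3 -c "
from h import *;s=read_state();print(s['contact_force'],s['moment'],s['joint_torque'][6])"; done
```

```text
time_s: 13.12
ee_pos: [557.1, -22.1, 80.5]
tool_rot: [2.388, 2.034, 0.006]
grip_width: 13.0
shift [0.03 0.02 0.02] turn 0.9 | now [557.1 -22.1  80.5] yaw -9.1 q [-0.2   0.63  0.2   2.12 -0.28  0.42  0.06] t 13.12 tilt [ 0.006 -0.001 -1.   ]
[-0.54360355 -0.19334984 -1.445337  ] [-0.16538141  0.05343707  0.00885519] -0.4143934138119221
time_s: 13.37
ee_pos: [557.1, -22.1, 80.5]
tool_rot: [2.46, 1.947, 0.006]
grip_width: 13.5
shift [0.03 0.01 0.02] turn -3.3 | now [557.1 -22.1  80.5] yaw -13.3 q [-0.21  0.63  0.21  2.12 -0.31  0.42  0.02] t 13.37 tilt [ 0.006 -0.001 -1.   ]
[ 0.90857475  0.15578306 -1.24345426] [-0.20976974  0.04254321  0.03529787] -0.4092657845467329
```

```bash
for i in 1 2; do python3 -m handwheel '[[1,[0,0,0],2],[1,[0,0,0],4],[1,[0,0,0],4]]' | grep width; python3 go.py 557.3 -21.8 80.3 -10;python3 -c "
from h import *;s=read_state();print(s['contact_force'],s['moment'],s['joint_torque'][6])"; done; python3 -c "
from h import *
im,K,R,c=cam('wrist');save('w8.png',im[100:400,120:520])"
```

```text
grip_width: 13.0
shift [0.03 0.01 0.02] turn -7.4 | now [557.1 -22.1  80.5] yaw -17.4 q [-0.22  0.63  0.23  2.12 -0.34  0.42 -0.03] t 13.62 tilt [ 0.006 -0.001 -1.   ]
[-0.74166242 -0.41486316 -1.45026893] [-0.1333704   0.05987519  0.14094649] -0.5495527759194374
grip_width: 13.4
shift [0.03 0.01 0.02] turn -11.6 | now [557.1 -22.1  80.5] yaw -21.6 q [-0.23  0.63  0.25  2.12 -0.36  0.42 -0.07] t 13.87 tilt [ 0.006 -0.002 -1.   ]
[-0.43306966 -1.0553523  -0.80267772] [-0.22514129  0.1074302   0.44801741] -0.8660938963294029
```

View pics/w8.png

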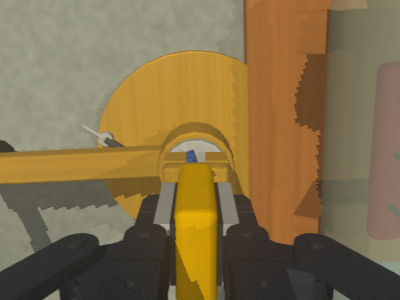

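The wind-up moment rose from 0.01 to 0.14 and then 0.45 N m, far above the 0.06 N m of turning, so the screw is at its stop. In the picture the tang sits in the slot at (190,155). I back off 9° within the slot's slack and lift.

```bash
python3 -m handwheel '[[1,[0,0,0],-4],[1,[0,0,0],-9],[1,[0,0,0],-9],[1,[0,0,-0.6],-9],[1,[0,0,-1.5],-9],[1,[0,0,-3],-9],[1,[0,0,-6],-9],[1,[0,0,-10],-9],[1,[0,0,-10],-9],[1,[0,0,-10],-9]]';python3 -c "
from h import *;s=read_state();print(s['contact_force'],s['moment'],s['joint_torque'][6])"; python3 go.py 541 -339 175 57
```

```text
time_s: 14.75
ee_pos: [557.8, -21.7, 183.4]
tool_rot: [2.445, 1.96, 0.013]
contact_force: [-0.6, -0.5, -1.6]
grip_width: 13.3
[-0.62855607 -0.48196314 -1.61153567] [-0.01731318  0.01602038  0.05064085] -0.10179664939641953
shift [-31.33   5.25   0.84] turn -69.6 | now [557.8 -21.7 183.4] yaw -12.6 q [-0.28  0.47  0.31  2.05 -0.24  0.64 -0.03] t 14.75 tilt [ 0.011 -0.001 -1.   ]
```

```bash
python3 -m handwheel '[[1,[-31.1,5.3,0.5],0],[1,[-31.1,5.3,0.5],0],[1,[-31.1,5.3,0.5],0],[1,[-31.1,5.3,0.5],0],[1,[-31.1,5.3,0.5],0],[1,[-31.1,5.3,0.5],0],[1,[-31.1,5.3,0.5],0],[1,[-31.1,5.3,0.5],0],[1,[-31.1,5.3,0.5],0],[1,[-31.1,5.3,0.5],0],[1,[-31.1,5.3,0.5],0]]'; python3 - <<'E'
from h import *
from go import plan
plan(542,-337.5,45,-12.6)
im,K,R,c=cam('top');np.savez('top3.npz',im=im,K=K,R=R,c=c);a=cv2.resize(im[190:290,290:390],(300,300),interpolation=2)
im,K,R,c=cam('wrist');np.savez('w9.npz',im=im,K=K,R=R,c=c);print(proj(K,R,c,[[542,-337,6]]))
save('w9.png',np.hstack([im[100:400,120:520],a]))
E
```

```text
time_s: 15.67
ee_pos: [541.6, -335.6, 177.5]
tool_rot: [2.447, 1.961, 0.013]
contact_force: [-0.2, -0.3, 0.1]
grip_width: 13.5
shift [-0.22 -0.04 13.25] turn 0.0 | now [ 541.6 -335.6  177.5] yaw -12.6 q [ 0.29  0.56  0.27  1.88 -0.23  0.72  0.47] t 15.67 tilt [ 0.01   0.001 -1.   ]
[[314.71884717 218.22797217]]
```

View pics/w9.png

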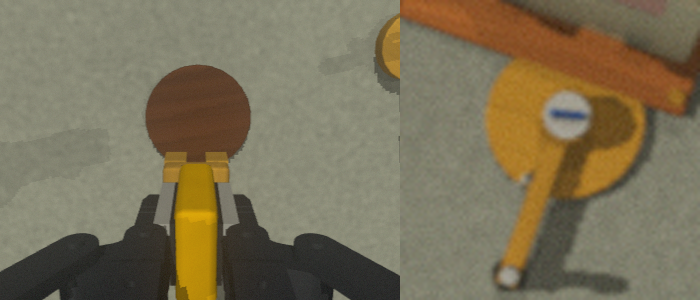

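Coaster centre is at (318,217), within 2 mm of prediction. The tang now lies along the world y axis, about 70° clockwise of its start. I lower the key.

```bash
python3 -m handwheel '[[1,[-0.1,0,4],0],[1,[-0.2,0,8],0],[1,[-0.2,0,11],0],[1,[-0.2,0,12.5],0],[1,[-0.2,0,13.1],0],[1,[-0.2,0,13.4],0],[1,[-0.2,0,13.5],0],[1,[-0.2,0,13.5],0]]';  python3 go.py 542 -337.5 39.7
```

```text
time_s: 16.43
ee_pos: [544.0, -336.6, 44.0]
tool_rot: [2.443, 1.963, 0.014]
contact_force: [-0.4, -0.4, -0.8]
grip_width: 13.2
shift [-0.13 -0.18  0.43] turn 0 | now [ 544.  -336.6   44. ] yaw -12.4 q [ 0.35  0.74  0.19  1.94 -0.29  0.47  0.53] t 16.43 tilt [ 0.012  0.    -1.   ]
```

```bash
python3 -m handwheel '[[1,[0,-0.1,0.2],0],[1,[0,-0.1,0.3],0],[1,[0,-0.1,0.4],0],[1,[0,-0.1,0.45],0],[1,[0,-0.1,0.45],0]]';  python3 go.py 542 -337.5 39.7
```

```text
time_s: 16.85
ee_pos: [543.1, -336.4, 39.7]
tool_rot: [2.443, 1.963, 0.015]
contact_force: [-0.4, 0.4, -1.3]
grip_width: 13.4
shift [-0.13 -0.09 -0.  ] turn 0 | now [ 543.1 -336.4   39.7] yaw -12.4 q [ 0.35  0.75  0.18  1.95 -0.3   0.46  0.53] t 16.85 tilt [ 0.012 -0.    -1.   ]
```

```bash
for i in 1 2 3; do python3 -m handwheel '[[1,[0,0,0.06],0],[1,[0,0,0.06],0]]' | egrep "pos|force"; done
```

```text
ee_pos: [543.2, -336.4, 39.6]
contact_force: [-0.7, 0.9, 4.5]
ee_pos: [543.2, -336.5, 39.6]
contact_force: [-1.3, 1.7, 6.0]
ee_pos: [543.2, -336.5, 39.6]
contact_force: [-1.5, 1.6, 6.4]
```

Seated on the coaster with 6 N. I release slowly and rise.

```bash
python3 -m handwheel '[[1.8,[0,0,0],0],[2.4,[0,0,0],0],[3.5,[0,0,0],0],[4.5,[0,0,0],0],[4.5,[0,0,0],0],[4.5,[0,0,-1],0],[4.5,[0,0,-3],0],[4.5,[0,0,-6],0],[4.5,[0,0,-10],0],[4.5,[0,0,-14],0],[4.5,[0,0,-14],0],[4.5,[0,0,-14],0]]'; python3 - <<'E'
from h import *
im,K,R,c=cam('wrist');a,K2,R2,c2=cam('top');b,*_=cam('scene');np.savez('top4.npz',im=a,K=K2,R=R2,c=c2)
z=lambda i,x,y:cv2.resize(i[y:y+100,x:x+133],(400,300),interpolation=2)
save('w10.png',np.vstack([np.hstack([im[100:400,120:520],z(a,280,190)]),np.hstack([z(b,110,190),z(b,240,200)])]))
d=np.load('top0.npz')['im'].astype(int);t=np.abs(a.astype(int)-d).sum(2)
for n,(x,y) in dict(hull=(156,228),anchor=(196,299),can=(414,338),vial=(483,154)).items(): print(n,t[y-25:y+25,x-25:x+25].mean().round(1),t[y-25:y+25,x-25:x+25].max())
g=(K2,R2,c2);hsv=cv2.cvtColor(a,cv2.COLOR_RGB2HSV);m=cv2.inRange(hsv,(100,90,40),(130,255,255));m[:215]=0;m[245:]=0;m[:,:330]=0;m[:,360:]=0
r=ray(*g,cv2.boxPoints(cv2.minAreaRect(cv2.findNonZero(m))),53);print(r.round(0))
E
```

```text
time_s: 18.35
ee_pos: [542.5, -337.2, 183.0]
tool_rot: [2.439, 1.959, 0.02]
contact_force: [0.1, 0.2, 0.0]
grip_width: 45.2
hull 10.5 46
anchor 10.6 41
can 9.7 40
vial 9.7 42
[[554. -13.  53.]
 [556. -13.  53.]
 [557. -32.  53.]
 [555. -32.  53.]]
```

View pics/w10.png

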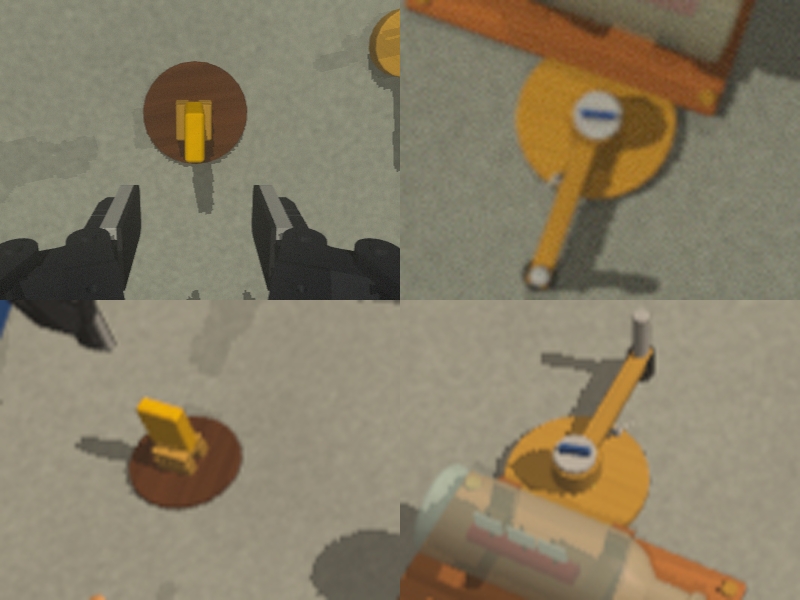

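The key stands upright on the coaster, the brace is out with the post at crop (540,275), and the bystanders are unchanged. I do a numeric wrist check of the tang angle from above.

```bash
python3 go.py 540 -60 200 -12.4; python3 -m handwheel '[[4.5,[0,0,-1.7],0],[4.5,[27,-5.7,-1.7],0],[4.5,[27,-5.7,-1.7],0],[4.5,[27,-5.7,-1.7],0],[4.5,[27,-5.7,-1.7],0],[4.5,[27,-5.7,-1.7],0],[4.5,[27,-5.7,-1.7],0],[4.5,[27,-5.7,-1.7],0],[4.5,[27,-5.7,-1.7],0],[4.5,[27,-5.7,-1.7],0],[4.5,[27,-5.7,-1.7],0]]' ; python3 - <<'E'
from h import *
from go import plan
plan(540,-60,200)
im,K,R,c=cam('wrist');im,K,R,c=cam('wrist')
hsv=cv2.cvtColor(im,cv2.COLOR_RGB2HSV);m=cv2.inRange(hsv,(100,120,50),(130,255,255))
print(proj(K,R,c,[[557,-22,53],[442,15,80]]).round())
for q in cv2.findContours(m,0,1)[0]:
    if cv2.contourArea(q)<30: continue
    mm=np.zeros_like(m);cv2.drawContours(mm,[q],-1,255,-1);P=ray(K,R,c,cv2.findNonZero(mm)[:,0],54)
    u,s,v=np.linalg.svd(P[:,:2]-P[:,:2].mean(0),full_matrices=False);pr=(P[:,:2]-P[:,:2].mean(0))@v[0]
    print(P.mean(0).round(1),np.ptp(pr).round(1),np.degrees(np.arctan2(v[0,1],v[0,0])))
E
```

```text
shift [26.94 -6.01 -2.07] turn -0.0 | now [ 540.9 -336.   179. ] yaw -12.4 q [ 0.29  0.56  0.28  1.88 -0.23  0.72  0.48] t 18.5 tilt [ 0.012  0.001 -1.   ]
time_s: 19.42
ee_pos: [542.8, -60.7, 195.6]
tool_rot: [2.445, 1.964, 0.013]
contact_force: [0.3, -0.3, -0.1]
grip_width: 44.6
shift [ 0.01 -0.28 -0.45] turn 0 | now [542.8 -60.7 195.6] yaw -12.5 q [-0.21  0.44  0.31  2.07 -0.22  0.65  0.02] t 19.42 tilt [ 0.01  0.   -1.  ]
[[322. 169.]
 [141. 156.]]
[556.9 -24.6  54. ] 19.6 -92.08853526622227
```

```bash
python3 -c "
from cell import hand_in;print(hand_in())"
```

```text
the job is handed in; nothing more can be done
None
```

I swung the brace out to its end detent, turned the screw clockwise with the key until it stopped, and stood the key back on its coaster. The job was handed in at about 19.5 s with the gripper well clear of everything.

- **Brace:** it measured about 1.55 rad against 1.571, within measurement error. The post was at the same spot in the top view after the screw was tightened.
- **Screw:** the turning moment rose to 0.45 N m, against about 0.06 N m to turn it. I took that as the stop. The tang ended at −92°, about 69° (1.21 rad) clockwise of where it started. This fits the stop at 1.3 rad only if the screw began near 0.09 rad, and I could not check that separately. The last 10° or so of the turn was slack and wind-up, not tang movement.
- **Moment readings:** they were noisy during the turn, between 0.01 and 0.12 N m. I only trusted the clear rise at the end.
- **Key:** it stands upright near the coaster centre, seated with about 6 N before release.
- **Bystanders:** the hull, vial, canister and anchor showed no visible change in the top view. No unexpected force was felt near the bottle.

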